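# Separate the nested slide trays and sort them by size

## Task

Three steel slide trays are stuck one inside the other on the microscope bench. Slide the small and the medium tray out through the open end of the nest and lay each one flat, open side up, in the white bench tray made for its size. Leave the large tray standing empty where it is, and do not disturb the mug, the jar or the black slide box.

Things in the scene. Friction and masses are not known exactly. Their poses are not given: they have to be found in the camera images.
- large_tray: Outermost of 3 nested steel channel trays, loose, 0.38 kg (sizes in mm): 200 long, 76 wide, 62 high, sheet 3. Origin: centre of underside; x along it: full wall at the -x end, +x end open; z up. Side walls have a 5 wide lip folded in at the top (60 slot between): inner trays cannot be lifted out, only slid out at +x. Its weight keeps it in place while an inner tray is pushed out.
- medium_tray: Middle tray, same make and axes, 0.22 kg: 152 long, 66 wide, 50 high, sheet 3, 50 slot between its lips. Origin: centre of underside. Starts on the large tray's floor, 2 play each side, 6 below its lips, open ends within 5 of flush; free gap of 40 to 45, open above, between its closed end and the large one's. Drops 3 to the bench on leaving.
- small_tray: Innermost tray, same axes, no lips, 0.12 kg: 100 long, 56 wide, 36 high, sheet 3. Origin: centre of underside. Starts on the medium tray's floor, 2 play each side, 8 below its lips, open ends within 5 of flush; free gap of 44 to 49, open above, between its closed end and the medium one's. Drops 6 to the bench on leaving both.
- medium_bay: White shallow bench tray for the medium tray, fixed. Inside 164 by 76, outside 170 by 82, rim 10 high, floor 3 thick. Origin: centre of the underside, x along its length, z up. The medium tray may lie either way round in it.
- small_bay: White shallow bench tray for the small tray, fixed. Inside 112 by 66, outside 118 by 72, rim 10 high, floor 3 thick. Origin: centre of the underside, x along its length, z up. The small tray may lie either way round in it.
- mug: Blue ceramic mug, 76 across, 90 high, handle to its +y; bystander. Origin: centre of the underside.
- jar: Amber glass jar, 60 across, 90 high; bystander. Origin: centre of the underside.
- slide_box: Closed black slide box, 100 by 170 (x, y), 35 high; bystander. Origin: centre of the underside.
Things that resemble listed ones, but are neither listed nor needed, are in the scene too. What is shaped like the medium_tray but pink or yellow is not meant. Leave any red or yellow look-alike of the small_bay alone.

How it is judged:
At the end, for the whole second after the job is handed in: Small tray in the small bay, medium in the medium bay: each flat on the bay's floor (under 6 mm above its underside, tilt under 0.05 rad), centred within 12 mm, lengthwise either way round; the large tray upright within 40 mm of its start; all at rest (horizontal distance between small_tray and small_bay below 0.012 m and z of small_tray in the frame of small_bay below 0.006 m and angle between the x axis of small_tray and the x axis of small_bay, either way round below 0.25 rad and angle between each of small_tray, medium_tray, large_tray's own z axis and vertical below 0.05 rad and horizontal distance between medium_tray and medium_bay below 0.012 m and z of medium_tray in the frame of medium_bay below 0.006 m and angle between the x axis of medium_tray and the x axis of medium_bay, either way round below 0.25 rad and distance of large_tray from where it was at the start of the episode below 0.04 m and linear speed of each of small_tray, medium_tray, large_tray below 0.01 m/s); the robot touches nothing.
It fails at once if the mug is shifted more than 25 mm or tipped (distance of mug from where it was at the start of the episode above 0.025 m or angle between mug's own z axis and vertical above 0.3 rad).
It fails at once if the jar is shifted more than 25 mm or tipped (distance of jar from where it was at the start of the episode above 0.025 m or angle between jar's own z axis and vertical above 0.3 rad).
It fails at once if the slide box is shifted more than 25 mm (distance of slide_box from where it was at the start of the episode above 0.025 m).
It also fails if it takes over 70 s, if anything falls off the work surface, if the arm or the gripper's body presses on something with over 40 N, if the wrist force passes 120 N, or if a joint passes its speed limit or range.

## Robot

A 6-joint arm with a two-finger parallel gripper is mounted at the origin on the work surface. World frame = base frame: x ahead of the robot, y to its left, z up, the work surface at z = 0. Lengths are in m, angles in rad, forces in N, time in s.
With the tool pointing down it reaches from about 0.4 to 0.825 m from the base axis. Payload 7 kg.
Tool frame: the origin (TCP) lies on the centre line of the jaws, within the pads' length; the fingertips stand 25 mm ahead of it and the grasp point (between the pads) lies 6 mm ahead of it; z points along the fingers, y is the direction in which the jaws open and shut (so a half turn about z gives the same grasp; the last joint's range is limited). The gripper opens to 88 mm and grips with 3 to 60 N. Pads are 19 mm wide; open, the fingers measure 130 mm over their backs; the gripper's body (78 mm by 193 mm) begins 47 mm behind the grasp point.
Start: joints at [1.608, 0.359, 0.012, 0, -1.224, -0.288], TCP at [0.168, 0.654, 0.252] pointing down, gripper open.
Joint ranges: [-3.07, 3.07], [-1.43, 2.12], [-1.02, 1.25], [-3.03, 1.67], [-3.05, -0], [-3.03, 3.03]. Speed limits (rad/s): [2.39, 2.39, 3.01, 3.14, 3.14, 3.14].

## Interface

Orientations are given as [roll, pitch, yaw] about the fixed x, y, z axes, in that order (R = Rz(yaw) Ry(pitch) Rx(roll)).
In Python, from station import * gives the robot as it stands. The module is installed in compiled form; this text tells all that it offers.
- The arm moves only by the tool step_arm, never from a script. Its argument "commands" is text: rows parted by semicolons, each of 6 numbers parted by spaces: the shift along the tool's x, y, z in mm, then the turn, a rotation vector about the tool's x, y, z in rad. A call has 1 to 8 rows; each row shifts and turns the commanded pose from where the row before left it, along the tool's axes as they then stand; what a row does not reach is not made up. A row lasts 1/8 s, in which the tool goes at most 62.5 mm and 10.7 degrees, less where a joint would pass 70% of its speed; a pose out of reach is approached as far as the arm can. A call is refused whole if a number of a shift passes 62.5 or a number of a turn 0.188, either way. A call with a gripper value outside its range is refused whole. "jaw" is the finger opening in mm, from 0 to 87.6, set as the call begins (left out, the last holds). The fingers move at their own pace and stop on an object; "grip_force" is the grip in N (left out, the last holds). Time passes only in rows, so rows that do not move let the fingers close. It gives the time, the measured TCP pose, the force and the opening at its end, in the units of the state.
- get_state(): the state, without advancing time (a new reading comes with each control period).
- grab_frame(name): name is "scene" or "side" or "wrist"; returns a dict with "frame" (400x640x3 uint8, red, green, blue), "fovy" (degrees; the focal length in pixels is half the picture's height over the tangent of half this angle, whatever the lens; pixels are square), "cx", "cy" (the principal point, pixels), "rvec" (rotation vector, rad) and "tvec" (3), from world to camera coordinates, as OpenCV has them; the wrist camera has in their place "tool_from_camera" (4x4, takes a point from camera to tool coordinates, whose origin is the TCP and whose axes are the flange's). Camera axes: x right, y down, z forward; pixel columns grow to the right and rows downward; lengths in m; the calibration is good to about 2 mm. A picture is of the moment at which its call begins: read the wrist's pose just before it. There is no depth.
- job_done(): hands the job in, once; it reports no verdict.
Trained networks look in a picture, given as the dict that the camera call returned (one of the last four; its "shot" number tells which), for a name from the list of things; names that differ only in an ending like _2 or _b are one class to them, and where a whole thing is asked for, a point or a joint stands for the part that bears it (a point fixed in the world has none). Each returns a list of dicts, best first, with "conf" (0 to 1); they miss things now and then, are a little off and sometimes report something else, mostly with a low value. They report only what shows in the picture. A call takes as long as a camera call. They do not tell look-alikes from the thing itself.
- recognise(picture, name): "pixel" ([column, row] in pixels, amid what is visible of it).
The state is a dict: "t": time; "q": joint angles; "qd": joint speeds; "joint_efforts": joint torques, N m; "eef_pos": TCP position; "ee_rot": TCP orientation; "force": force on the tool from outside, world axes, zero at the start; "moment": the same for the moment, N m; "width": finger opening in m.
Only numpy, scipy, OpenCV 4.12 (cv2) and the standard library are available. Lean on these libraries where they do the work, as an engineer would, in place of code of your own. Each camera call takes 0.05 s, during which the arm holds its last target.

## Working session

There is one attempt and no reset: what is moved stays moved. The work goes in short steps, Python scripts to look and compute and a tool call to move; the robot and the scene stay as the last step left them, time stands still between calls to the robot, and variables do not carry over. Pictures are saved under pics/ and viewed, and the job is handed in when it is done.

Besides the shell and the picture viewer there is one more tool, called after "Request:" in YAML: its name, and indented under it one key for each argument. step_arm: Moves the arm, as the interface text tells. Its arguments: {"type":"object","properties":{"commands":{"type":"string"},"jaw":{"type":"number"},"grip_force":{"type":"number"}},"required":["commands"]}

```bash
mkdir -p pics; ls
python3 - <<'E'
from station import *
import cv2,json
s=get_state();print({k:s[k] for k in ('t','eef_pos','ee_rot','width')})
for n in ('scene','side','wrist'):
    p=grab_frame(n);cv2.imwrite(f'pics/{n}0.png',p['frame'][:,:,::-1])
    print(n,{k:v for k,v in p.items() if k!='frame'})
    for o in ('large_tray','medium_tray','small_tray','medium_bay','small_bay','mug','jar','slide_box'):
        print(o,[(list(map(int,d['pixel'])),round(d['conf'],2)) for d in recognise(p,o)])
E
```

```text
pics
{'t': 0.0, 'eef_pos': array([0.16743286, 0.65344091, 0.25063463]), 'ee_rot': array([ 3.13994930e+00, -1.38026445e-04, -2.50904034e-01]), 'width': 0.08780556751331461}
scene {'fovy': 57.49756676685315, 'cx': 316.2030377434256, 'cy': 198.85604467352158, 'rvec': array([ 1.74701649,  1.56545615, -0.75648966]), 'tvec': array([-0.06387802, -0.30533899,  1.41982613]), 'shot': 1}
large_tray [([365, 178], 0.86)]
medium_tray [([482, 224], 0.9), ([410, 150], 0.82)]
small_tray [([345, 169], 0.74)]
medium_bay [([382, 231], 0.9), ([158, 230], 0.59)]
small_bay [([274, 242], 0.91), ([278, 309], 0.76), ([393, 289], 0.62)]
mug [([439, 176], 0.92)]
jar [([190, 165], 0.98), ([277, 244], 0.65)]
slide_box [([158, 231], 0.75)]
side {'fovy': 44.09098194478635, 'cx': 317.9320315697698, 'cy': 208.33724980053793, 'rvec': array([ 2.33433491, -0.34839749,  0.1655426 ]), 'tvec': array([-0.53866027,  0.15316911,  1.19067733]), 'shot': 2}
large_tray [([258, 167], 0.9)]
medium_tray [([259, 181], 0.8), ([204, 155], 0.6), ([310, 130], 0.58)]
small_tray [([263, 200], 0.87)]
medium_bay [([332, 178], 0.62)]
small_bay [([394, 171], 0.86), ([365, 246], 0.82), ([435, 228], 0.79)]
mug [([259, 137], 0.61)]
jar [([278, 350], 0.55)]
slide_box [([392, 341], 0.93)]
wrist {'fovy': 66.94246761426226, 'cx': 319.11330538645575, 'cy': 202.23867794307967, 'tool_from_camera': array([[ 3.95462671e-04, -9.68556079e-01, -2.48795026e-01,
         6.71608505e-02],
       [ 9.99999785e-01,  2.53020424e-04,  6.04506120e-04,
         2.53552533e-04],
       [-5.22547854e-04, -2.48795212e-01,  9.68555971e-01,
        -1.33671778e-01],
       [ 0.00000000e+00,  0.00000000e+00,  0.00000000e+00,
         1.00000000e+00]]), 'shot': 3}
large_tray []
medium_tray [([583, 24], 0.81)]
small_tray []
medium_bay []
small_bay []
mug []
jar []
slide_box []
```

View pics/scene0.png

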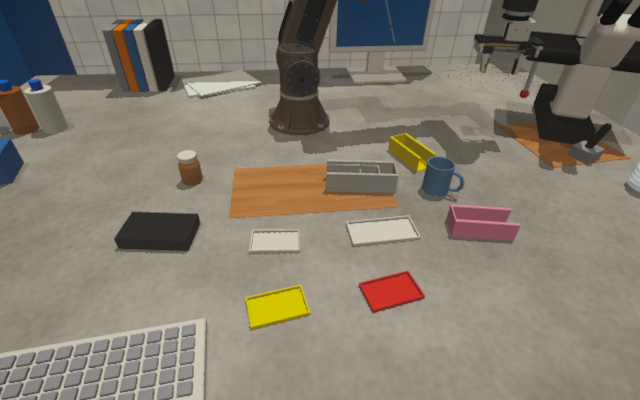

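View pics/side0.png

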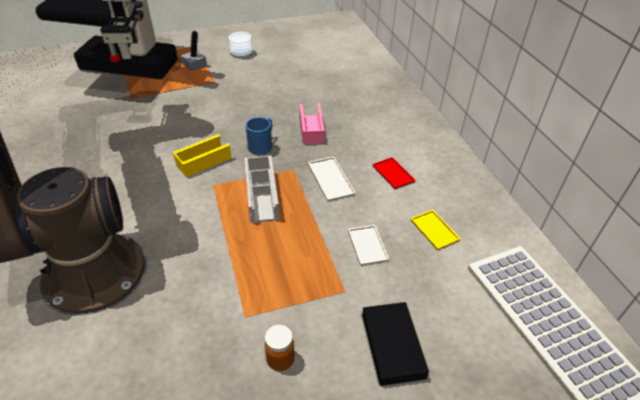

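View pics/wrist0.png

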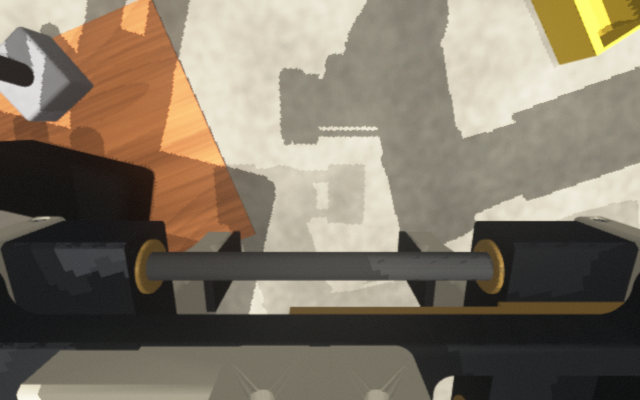

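Scene picture: the grey nest is at (362,177) with its open end facing image left. The white small bay is at (274,241) and the white medium bay at (383,231). Look-alikes are the pink tray (482,223) and yellow tray (411,151), and the yellow bay (278,307) and red bay (392,290). I mean the grey nest and the two white bays; next I'll enlarge them to confirm and pick corners.

Run:
```python
import cv2
a=cv2.imread('pics/scene0.png')[145:260,235:435];cv2.imwrite('pics/sc_crop.png',cv2.resize(a,None,fx=4,fy=4,interpolation=cv2.INTER_CUBIC))
a=cv2.imread('pics/side0.png')[145:275,225:400];cv2.imwrite('pics/si_crop.png',cv2.resize(a,None,fx=4.5,fy=4.5,interpolation=cv2.INTER_CUBIC))
```

```text
(no output)
```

View pics/sc_crop.png

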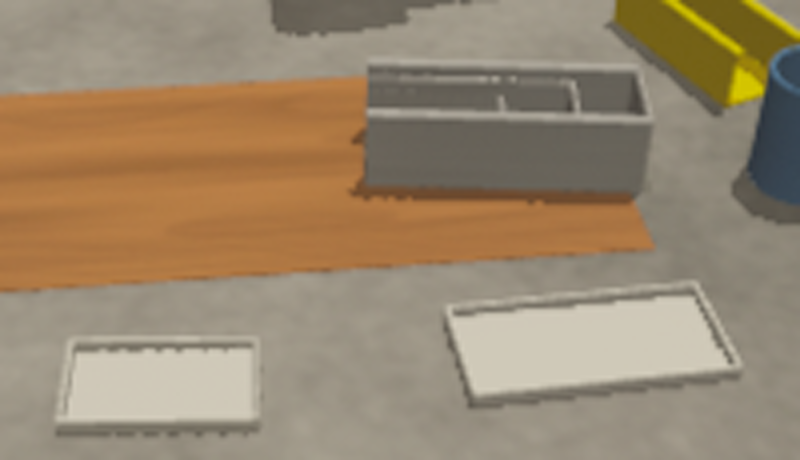

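View pics/si_crop.png

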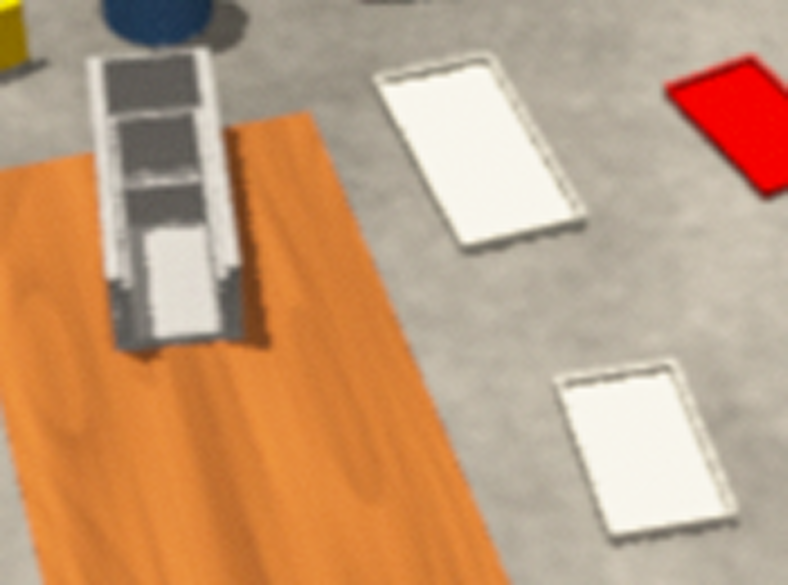

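Both crops confirm a grey nest, open toward −y, and two white bays. Next I fit poses to the corners in both views.

```bash
cat > h.py <<'E'
import numpy as np, cv2
from scipy.optimize import least_squares
K={'scene':dict(fovy=57.49756676685315,cx=316.2030377434256,cy=198.85604467352158,rvec=np.array([1.74701649,1.56545615,-0.75648966]),tvec=np.array([-0.06387802,-0.30533899,1.41982613])),
'side':dict(fovy=44.09098194478635,cx=317.9320315697698,cy=208.33724980053793,rvec=np.array([2.33433491,-0.34839749,0.1655426]),tvec=np.array([-0.53866027,0.15316911,1.19067733]))}
def cm(k):
    f=200/np.tan(np.radians(k['fovy']/2)); return np.array([[f,0,k['cx']],[0,f,k['cy']],[0,0,1.]])
def proj(n,P):
    k=K[n]; return cv2.projectPoints(np.atleast_2d(P).astype(float),k['rvec'],k['tvec'],cm(k),None)[0][:,0]
def fit(L,W,obs,x0,H):
    # obs: list (view, (sx,sy,isTop), pixel)
    def pts(p,fl):
        out=[]
        for sx,sy,t in fl:
            c,s=np.cos(p[2]),np.sin(p[2]); a,b=sx*L/2,sy*W/2
            out.append([p[0]+c*a-s*b,p[1]+s*a+c*b,p[3] if t else p[3]-H])
        return np.array(out)
    def res(p):
        return np.concatenate([(proj(v,pts(p,[f]))[0]-px) for v,f,px in obs])
    r=least_squares(res,x0,loss='soft_l1'); return r.x,r.fun.reshape(-1,2)
E
python3 - <<'E'
from h import *
def sc(x,y): return np.array([235+(x+.5)/4-.5,145+(y+.5)/4-.5])
def si(x,y): return np.array([225+(x+.5)/4.5-.5,145+(y+.5)/4.5-.5])
# local: x axis toward -y (yaw ~ -90): +x local = image left in scene; +y local = world +x (near in scene)
def O(scn,sid):
    return [('scene',f,sc(*p)) for f,p in scn]+[('side',f,si(*p)) for f,p in sid]
big=O([((1,1,1),(368,115)),((-1,1,1),(650,115)),((1,-1,1),(368,62)),((-1,-1,1),(640,64)),((1,1,0),(366,192)),((-1,1,0),(640,190))],
 [((-1,-1,1),(88,58)),((-1,1,1),(208,48)),((1,-1,1),(108,281)),((1,1,1),(241,267)),((1,-1,0),(117,348)),((1,1,0),(243,338))])
sm=O([((1,-1,1),(68,339)),((-1,-1,1),(259,337)),((-1,1,1),(259,424)),((1,1,1),(56,427))],
 [((-1,-1,1),(553,378)),((-1,1,1),(677,360)),((1,1,1),(738,515)),((1,-1,1),(613,538))])
md=O([((1,-1,1),(445,307)),((-1,-1,1),(696,283)),((-1,1,1),(741,370)),((1,1,1),(471,402))],
 [((-1,-1,1),(375,76)),((-1,1,1),(490,51)),((1,1,1),(587,215)),((1,-1,1),(465,247))])
for n,L,W,o,H in (('large',.2,.076,big,.062),('small_bay',.118,.072,sm,.01),('medium_bay',.17,.082,md,.01)):
    p,r=fit(L,W,o,[.5,.1,-1.57,H],H); print(n,p.round(4),'maxres',abs(r).max().round(2),r.round(1).tolist())
E
```

```text
large [ 0.4444  0.1435 -1.7089  0.0629] maxres 1.84 [[0.1, -0.5], [1.4, 1.1], [0.1, -1.5], [-0.1, -0.5], [-0.0, -1.8], [0.7, 0.2], [-0.1, 0.5], [-0.1, 0.3], [0.1, -0.1], [0.1, -0.1], [0.1, 1.6], [0.6, 0.7]]
small_bay [ 0.663  -0.1124 -1.6539  0.009 ] maxres 0.97 [[0.6, 0.3], [0.2, 0.1], [0.0, -0.9], [0.3, -0.8], [1.0, 0.7], [-0.2, 0.6], [0.4, 0.2], [0.2, -0.2]]
medium_bay [ 0.6532  0.1563 -1.5309  0.0096] maxres 1.48 [[-0.1, -0.1], [0.3, -0.2], [0.8, -0.5], [0.8, -1.5], [0.4, 0.9], [0.4, 1.0], [0.4, 0.8], [0.2, 0.2]]
```

Request:
step_arm:
  commands: "0 0 -10 0 0 -0.112; 32 49 -5 0 0 0;32 49 -5 0 0 0;32 49 -5 0 0 0;32 49 -5 0 0 0;32 49 -5 0 0 0;32 49 -5 0 0 0;32 49 -5 0 0 0"

```text
t: 2.35
eef_pos: [0.3424, 0.2814, 0.2971]
ee_rot: [-3.141, -0.0, -0.138]
force: [1.0, 1.4, 1.7]
width: 0.0879
```

Request:
step_arm:
  commands: "32 49 -5 0 0 0;32 49 -5 0 0 0;32 49 -5 0 0 0;0 0 0 0 0 0;0 0 0 0 0 0"

```text
t: 2.98
eef_pos: [0.4167, 0.124, 0.3116]
ee_rot: [-3.141, -0.0, -0.14]
force: [-0.1, 0.4, -0.7]
width: 0.0882
```

Run:
```python
from station import *
import cv2
s=get_state();print({k:s[k] for k in ('t','q','eef_pos','ee_rot','force')})
p=grab_frame('wrist');cv2.imwrite('pics/w1.png',p['frame'][:,:,::-1])
for o in ('large_tray','medium_tray','small_tray'): print(o,recognise(p,o))
p=grab_frame('scene');cv2.imwrite('pics/sc1.png',p['frame'][:,:,::-1])
```

```text
{'t': 2.975, 'q': array([ 7.46044032e-01, -8.98006689e-02, -3.81429459e-01, -1.92176382e-04,
       -1.27883376e+00,  6.84449633e-01]), 'eef_pos': array([0.41667908, 0.12402478, 0.3116088 ]), 'ee_rot': array([-3.14121769e+00, -6.84204444e-05, -1.40357959e-01]), 'force': array([-0.13945356,  0.38556521, -0.73019118])}
large_tray []
medium_tray [{'pixel': [76.0, 19.6], 'conf': 0.87}, {'pixel': [181.7, 234.9], 'conf': 0.86}, {'pixel': [289.5, 160.2], 'conf': 0.67}]
small_tray [{'pixel': [334.1, 158.0], 'conf': 0.89}]
```

View pics/w1.png

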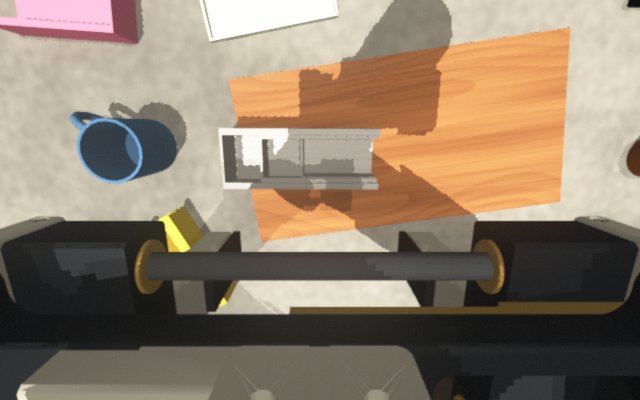

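Wrist picture: the nest spans about (220–380, 128–190), closed end at left. Mug at (125,148). I'll enlarge the crop for edges.

Run:
```python
import cv2
a=cv2.imread('pics/w1.png')[115:205,205:395];cv2.imwrite('pics/w1c.png',cv2.resize(a,None,fx=4.2,fy=4.2,interpolation=cv2.INTER_CUBIC))
```

```text
(no output)
```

View pics/w1c.png

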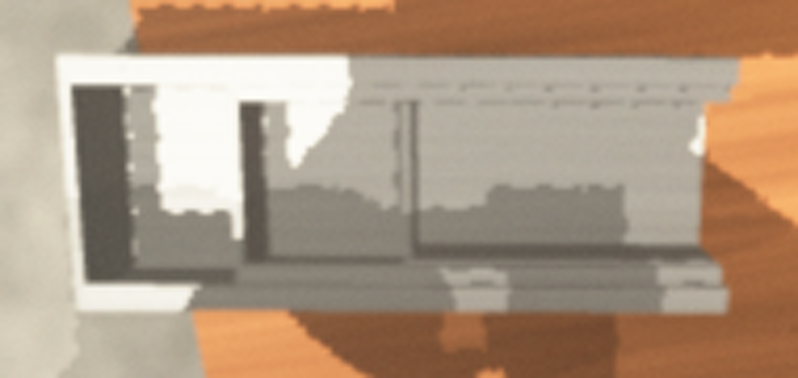

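```bash
cat >> h.py <<'E'
from scipy.spatial.transform import Rotation as Ro
Tc=np.array([[3.95462671e-04,-9.68556079e-01,-2.48795026e-01,6.71608505e-02],[9.99999785e-01,2.53020424e-04,6.04506120e-04,2.53552533e-04],[-5.22547854e-04,-2.48795212e-01,9.68555971e-01,-1.33671778e-01],[0,0,0,1]])
def wray(pix,pos,rot,z):
    "wrist pixel -> world point on plane z"
    f=200/np.tan(np.radians(66.94246761426226/2))
    d=np.array([(pix[0]-319.113)/f,(pix[1]-202.239)/f,1]); R=Ro.from_euler('xyz',rot).as_matrix()
    d=R@(Tc[:3,:3]@d); o=R@Tc[:3,3]+pos
    return o+d*(z-o[2])/d[2]
def vray(n,pix,z):
    k=K[n];R=cv2.Rodrigues(k['rvec'])[0];o=-R.T@k['tvec'];d=R.T@(np.linalg.inv(cm(k))@np.r_[pix,1]);return o+d*(z-o[2])/d[2]
E
python3 - <<'E'
from h import *
pos=np.array([0.41667908,0.12402478,0.3116088]);rot=np.array([-3.14121769,-6.8e-05,-.140357959])
u=lambda x,y:(205+(x+.5)/4.2-.5,115+(y+.5)/4.2-.5)
q={k:wray(u(*c),pos,rot,.062) for k,c in dict(TL=(57,55),TR=(740,60),BL=(78,312),BR=(729,312)).items()}
for k,v in q.items():print(k,v.round(4))
print('center',sum(q.values())/4)
for a,b in (('TL','TR'),('BL','BR')):
    d=q[b]-q[a];print(np.hypot(*d[:2]),np.arctan2(d[1],d[0]))
for a,b in (('TL','BL'),('TR','BR')):
    d=q[b]-q[a];print(np.hypot(*d[:2]),np.arctan2(d[1],d[0])+np.pi/2)
c=np.array([.4444,.1435]);ax=np.array([np.cos(-1.7089),np.sin(-1.7089)])
for n,x,z in (('med wall outer',238,.053),('med inner',245,.053),('small wall outer',397,.042),('inner',410,.042)):
    p=wray(u(x,180),pos,rot,z);print(n,p.round(4),'local',((p[:2]-c)@ax).round(4))
for n,px in (('mug',(120,125)),):
    print(n,wray((108,149),pos,rot,.09))
print('mug scene',vray('scene',(437,162),.09),'side',vray('side',(259,125),.09))
E
```

```text
TL [0.4967 0.2377 0.062 ]
TR [0.4674 0.0398 0.062 ]
BL [0.4206 0.2484 0.062 ]
BR [0.3926 0.0498 0.062 ]
center [0.44433253 0.1439332  0.062     ]
0.20015087879752946 -1.7178731453112577
0.2004950895939303 -1.7107898814054177
0.07685442344412809 4.573593758575965
0.07543794957015051 4.578245684134424
med wall outer [0.4528 0.1939 0.053 ] local -0.051
med inner [0.4525 0.1917 0.053 ] local -0.0489
small wall outer [0.4449 0.1464 0.042 ] local -0.0029
inner [0.4444 0.1423 0.042 ] local 0.0012
mug [0.49009156 0.36061858 0.09      ]
mug scene [0.48447978 0.34710529 0.09      ] side [0.48944974 0.35506127 0.09      ]
```

Request:
step_arm:
  commands: "8 -8 40 0 0 0;8 -8 40 0 0 0;8 -8 40 0 0 0;0.5 -0.5 40 0 0 0;0 0 30 0 0 0;0 0 10 0 0 0;0 0 0 0 0 0;0 0 0 0 0 0"
  jaw: 30
  grip_force: 50

```text
t: 4.22
eef_pos: [0.445, 0.1459, 0.1128]
ee_rot: [-3.14, -0.002, -0.138]
force: [0.4, -0.5, -0.1]
width: 0.0299
```

Run:
```python
from station import *
import cv2
s=get_state();print({k:s[k] for k in ('t','eef_pos','ee_rot','force','width')})
p=grab_frame('wrist');cv2.imwrite('pics/w2.png',p['frame'][:,:,::-1])
p=grab_frame('scene');cv2.imwrite('pics/sc2.png',cv2.resize(p['frame'][120:220,290:490,::-1],None,fx=4,fy=4))
```

```text
{'t': 4.225, 'eef_pos': array([0.44498403, 0.14593118, 0.1127745 ]), 'ee_rot': array([-3.14019708e+00, -1.51186553e-03, -1.38071896e-01]), 'force': array([ 0.36915044, -0.49980087, -0.10879543]), 'width': 0.02994697560538798}
```

View pics/w2.png

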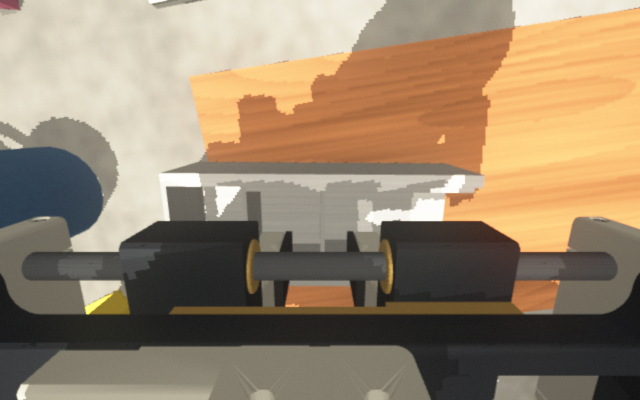

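View pics/sc2.png

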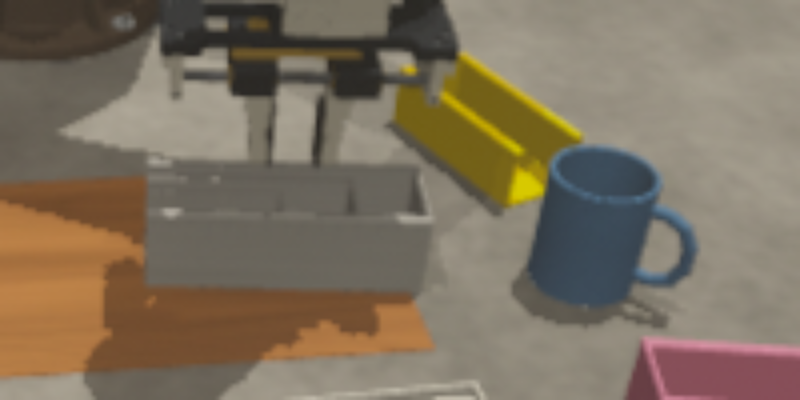

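Wrist picture: the small wall at column ~322 lies midway between the fingers (about 290 and 352). I'll go down and close.

Request:
step_arm:
  commands: "-0.5 1 25 0 0 0;0 0 25 0 0 0;0 0 15 0 0 0;0 0 5 0 0 0;0 0 0 0 0 0;0 0 0 0 0 0"

```text
t: 5.08
eef_pos: [0.4442, 0.1446, 0.0424]
ee_rot: [-3.141, -0.001, -0.139]
force: [-0.4, 0.9, 0.6]
width: 0.0298
```

Request:
step_arm:
  commands: "0 0 0 0 0 0;0 0 0 0 0 0;0 0 0 0 0 0;0 0 0 0 0 0;0 0 0 0 0 0"
  jaw: 0

```text
t: 5.7
eef_pos: [0.4437, 0.1442, 0.0416]
ee_rot: [3.141, 0.0, -0.139]
force: [-1.0, -0.5, 3.3]
width: 0.0027
```

Request:
step_arm:
  commands: "0 0 -3.5 0 0 0;0 4 0 0 0 0;0 8 0 0 0 0;0 12 0 0 0 0"

```text
t: 6.2
eef_pos: [0.4401, 0.1198, 0.045]
ee_rot: [3.141, 0.0, -0.139]
force: [-0.5, -0.2, -0.9]
width: 0.0025
```

Request:
step_arm:
  commands: "0 15 0 0 0 0;0 15 0 0 0 0;0 15 0 0 0 0;0 15 0 0 0 0;0 15 0 0 0 0;0 15 0 0 0 0;0 6 0 0 0 0;0 0 0 0 0 0"

```text
t: 7.2
eef_pos: [0.4271, 0.025, 0.0451]
ee_rot: [-3.142, -0.0, -0.14]
force: [0.8, 0.6, -0.9]
width: 0.0031
```

Run:
```python
from station import *
import cv2,numpy as np
s=get_state();print({k:s[k] for k in ('t','eef_pos','ee_rot','force','width')})
a=grab_frame('side')['frame'][130:260,200:400,::-1]
cv2.imwrite('pics/si3.png',cv2.resize(a,None,fx=4,fy=4,interpolation=cv2.INTER_CUBIC))
```

```text
{'t': 7.2, 'eef_pos': array([0.42712344, 0.02504006, 0.0450812 ]), 'ee_rot': array([-3.14155724e+00, -9.24785941e-05, -1.39534036e-01]), 'force': array([ 0.84286309,  0.58230951, -0.89081379]), 'width': 0.003135796296803461}
```

View pics/si3.png

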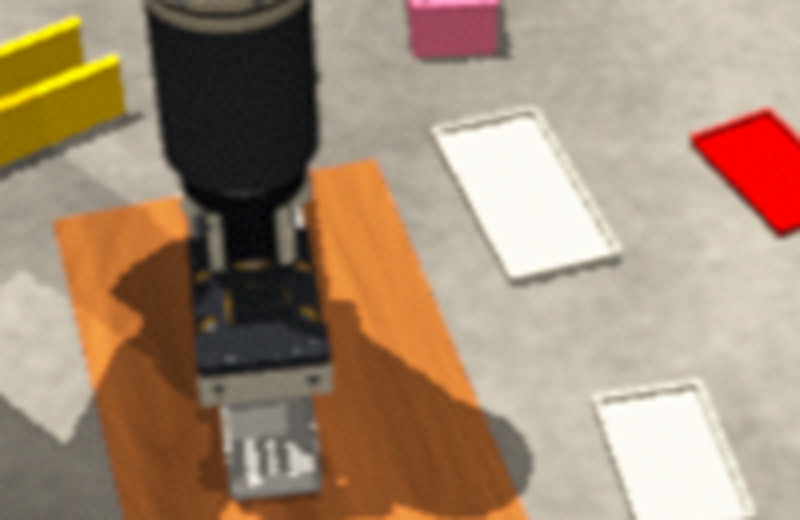

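Request:
step_arm:
  commands: "0 0 -25 0 0 0;0 0 -40 0 0 -0.056;40 10 -10 0 0 0;50 14 0 0 0 0;50 14 0 0 0 0;50 14 0 0 0 0;40 12 0 0 0 0;17 5 0 0 0 0"

```text
t: 8.25
eef_pos: [0.6694, -0.0642, 0.1189]
ee_rot: [3.141, 0.001, -0.083]
force: [-0.9, 0.2, -1.3]
width: 0.0027
```

Request:
step_arm:
  commands: "0 0 20 0 0 0;0 0 0 0 0 0;0 0 0 0 0 0"

```text
t: 8.62
eef_pos: [0.6676, -0.0634, 0.1004]
ee_rot: [3.141, 0.0, -0.082]
force: [0.2, 0.4, -0.7]
width: 0.0027
```

Run:
```python
from station import *
import cv2,numpy as np
s=get_state();print({k:s[k] for k in ('t','eef_pos','ee_rot','force','width')})
a=grab_frame('side')['frame'];cv2.imwrite('pics/si4f.png',a[:,:,::-1])
a=a[190:290,300:460,::-1]
cv2.imwrite('pics/si4.png',cv2.resize(a,None,fx=5,fy=5,interpolation=cv2.INTER_CUBIC))
a=grab_frame('scene')['frame'];cv2.imwrite('pics/sc4f.png',a[:,:,::-1]);a=a[170:270,210:370,::-1]
cv2.imwrite('pics/sc4.png',cv2.resize(a,None,fx=5,fy=5,interpolation=cv2.INTER_CUBIC))
a=grab_frame('wrist')['frame'][:,:,::-1]
cv2.imwrite('pics/w4.png',a)
```

```text
{'t': 8.625, 'eef_pos': array([ 0.66764755, -0.06340869,  0.10038651]), 'ee_rot': array([ 3.14132540e+00,  2.40506650e-05, -8.20389241e-02]), 'force': array([ 0.15123266,  0.42017011, -0.65065858]), 'width': 0.0027314140485987363}
```

View pics/si4.png

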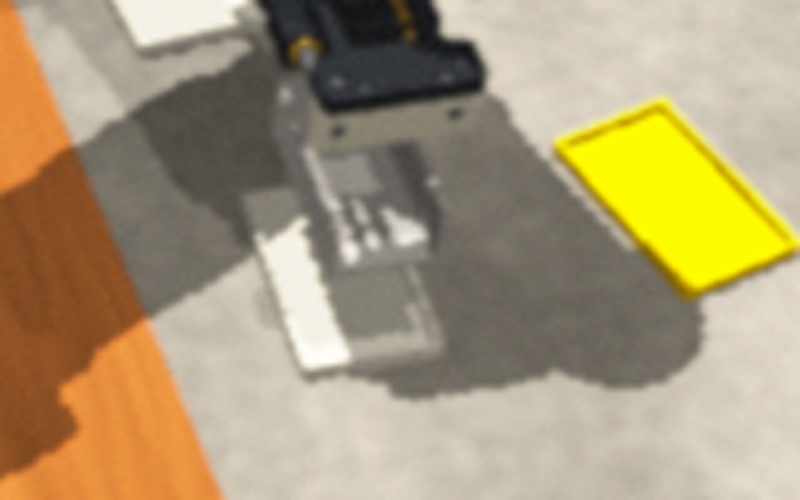

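View pics/sc4.png

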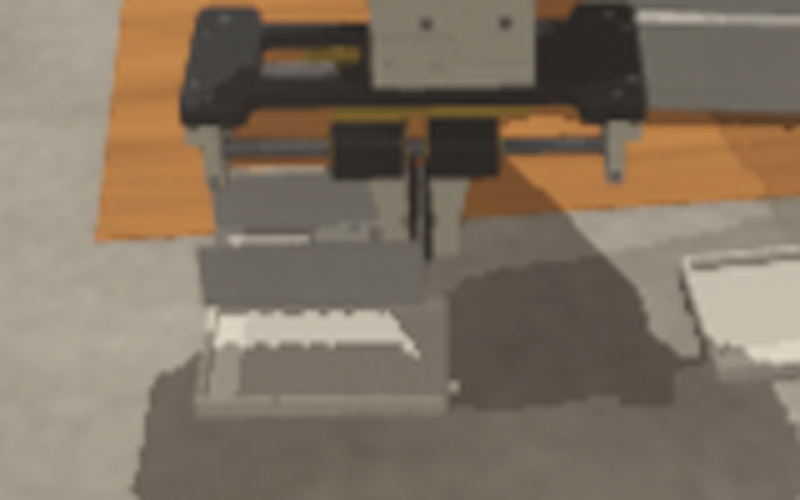

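View pics/w4.png

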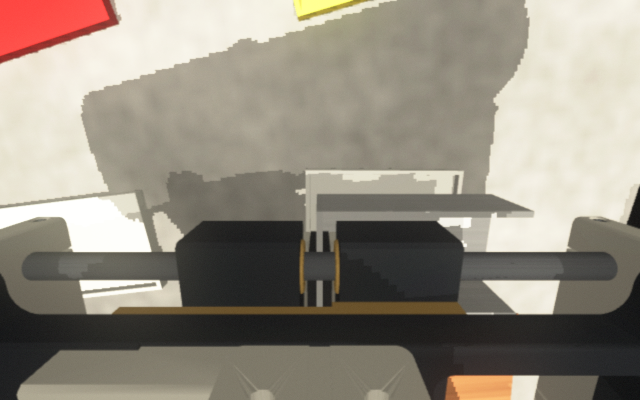

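Run:
```python
import cv2
a=cv2.imread('pics/w4.png')[160:230,290:545];cv2.imwrite('pics/w4c.png',cv2.resize(a,None,fx=3,fy=3,interpolation=cv2.INTER_CUBIC))
```

```text
(no output)
```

View pics/w4c.png

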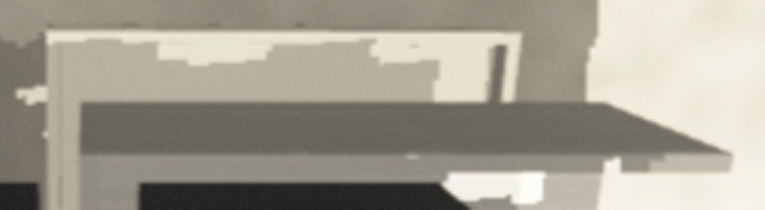

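Run:
```python
from h import *
pos=np.array([0.66764755,-0.06340869,0.10038651]);rot=np.array([3.1413254,2.4e-05,-.0820389])
R=Ro.from_euler('xyz',rot).as_matrix()
u=lambda x,y:(290+(x+.5)/3-.5,160+(y+.5)/3-.5)
for n,c,z in (('top L',(80,153),.1008),('top R',(732,153),.1008),('bot L',(80,102),.0648),('bot R',(605,102),.0648),('bay L',(45,31),.01),('bay R',(521,32),.01)):
    p=wray(u(*c),pos,rot,z);print(n,p.round(4),'tool',(R.T@(p-pos)).round(4))
bc=np.array([.663,-.1124,0]);print('bay centre tool',(R.T@(bc-pos)).round(4))
```

```text
top L [ 0.6966 -0.0648  0.1008] tool [ 0.0289 -0.0009 -0.0004]
top R [ 0.6884 -0.1641  0.1008] tool [ 0.029   0.0987 -0.0004]
bot L [ 0.6964 -0.0645  0.0648] tool [ 0.0288 -0.0012  0.0356]
bot R [ 0.6882 -0.1646  0.0648] tool [0.0288 0.0992 0.0356]
bay L [ 0.7028 -0.0559  0.01  ] tool [ 0.0344 -0.0104  0.0904]
bay R [ 0.6929 -0.1737  0.01  ] tool [0.0342 0.1078 0.0904]
bay centre tool [-0.0006  0.0492  0.1004]
```

Tray is level and parallel to the bay. The wrist view puts the bay centre about 2 mm toward tool −x from the tray centre. I'll shift and lower.

Request:
step_arm:
  commands: "-2 0 15 0 0 0;0 0 20 0 0 0;0 0 14 0 0 0;0 0 7 0 0 0;0 0 4 0 0 0;0 0 1.5 0 0 0;0 0 0 0 0 0"

```text
t: 9.65
eef_pos: [0.6658, -0.0636, 0.039]
ee_rot: [-3.141, -0.001, -0.083]
force: [0.5, -1.1, -1.3]
width: 0.0022
```

Request:
step_arm:
  commands: "0 0 0.7 0 0 0;0 0 0 0 0 0"

```text
t: 9.9
eef_pos: [0.6659, -0.0636, 0.0387]
ee_rot: [-3.142, -0.001, -0.083]
force: [-1.5, 0.3, 5.2]
width: 0.0027
```

Request:
step_arm:
  commands: "0 0 0 0 0 0;0 0 0 0 0 0;0 0 -30 0 0 0;0 0 -50 0 0 0;0 0 -50 0 0 0;0 0 -50 0 0 0;0 0 0 0 0 0;0 0 0 0 0 0"
  jaw: 25

```text
t: 10.9
eef_pos: [0.6652, -0.0636, 0.2175]
ee_rot: [-3.141, 0.0, -0.083]
force: [-0.4, 0.2, -0.2]
width: 0.025
```

Run:
```python
from station import *
import cv2,numpy as np
s=get_state();print({k:s[k] for k in ('t','eef_pos','ee_rot','force','width')})
a=grab_frame('wrist')['frame'][:,:,::-1]
cv2.imwrite('pics/w5.png',a)
a=grab_frame('side')['frame'];cv2.imwrite('pics/si5.png',a[:,:,::-1])
```

```text
{'t': 10.9, 'eef_pos': array([ 0.6651804 , -0.06357456,  0.21747762]), 'ee_rot': array([-3.14120327e+00,  2.99671726e-04, -8.30649948e-02]), 'force': array([-0.40411078,  0.20307899, -0.2311911 ]), 'width': 0.024992309671275748}
```

View pics/w5.png

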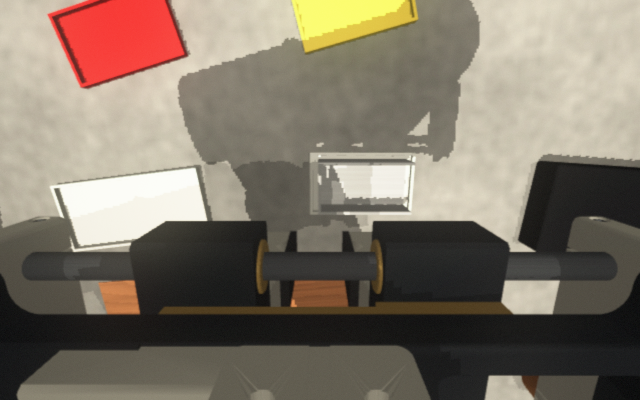

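View pics/si5.png

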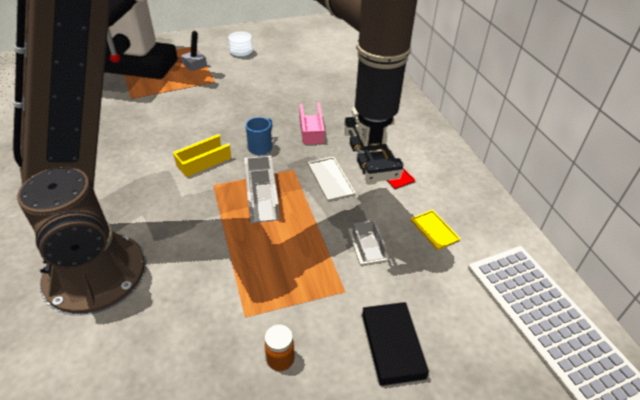

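Wrist picture: the small tray sits inside the white bay at (362,184), and its edges look parallel. I'll enlarge to check, and look at the medium wall.

Run:
```python
import cv2
a=cv2.imread('pics/w5.png')[145:222,300:425];cv2.imwrite('pics/w5c.png',cv2.resize(a,None,fx=6,fy=6,interpolation=cv2.INTER_CUBIC))
a=cv2.imread('pics/si5.png')[145:275,225:400];cv2.imwrite('pics/si5c.png',cv2.resize(a,None,fx=4.5,fy=4.5,interpolation=cv2.INTER_CUBIC))
```

```text
(no output)
```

View pics/w5c.png

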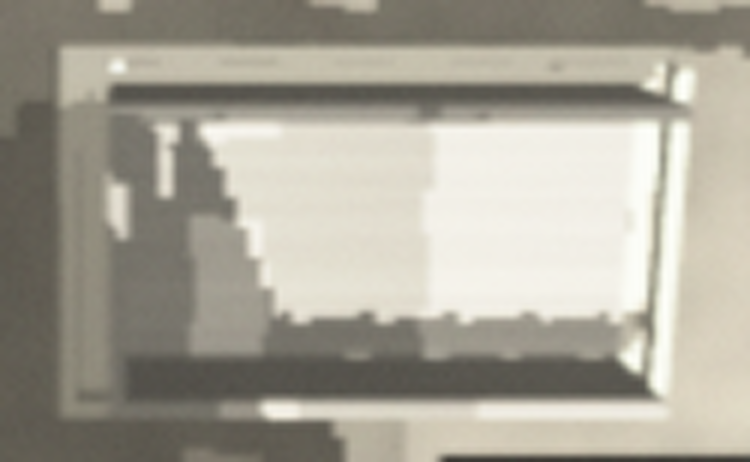

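View pics/si5c.png

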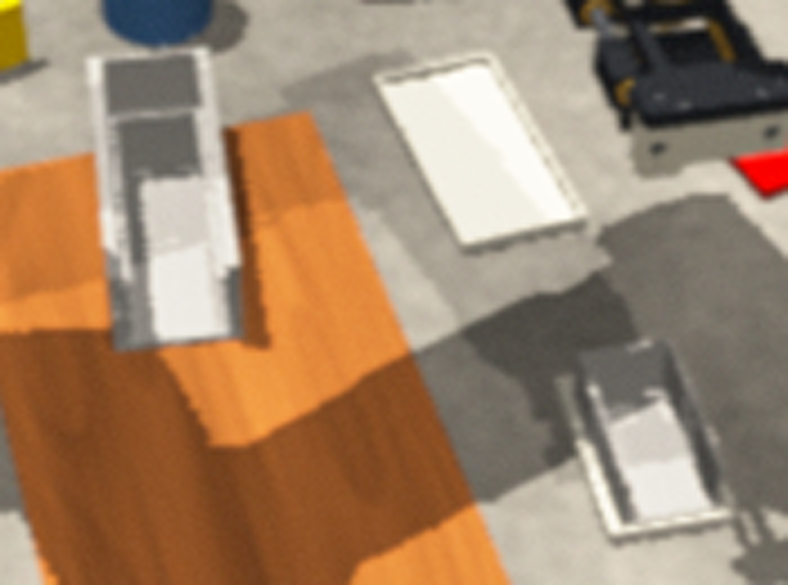

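Small tray is inside the rim, flat (the gap looks even all round). Medium and large haven't moved. Now to the medium's end wall.

Request:
step_arm:
  commands: "0 0 0 0 0 0.057;-41 -37 0 0 0 0;-41 -37 0 0 0 0;-41 -37 0 0 0 0;-41 -37 0 0 0 0;-41 -37 0 0 0 0;-41 -37 5 0 0 0;-1.5 -2.5 0 0 0 0"
  jaw: 22

```text
t: 12.0
eef_pos: [0.4494, 0.1949, 0.2118]
ee_rot: [3.14, 0.001, -0.135]
force: [-0.2, -0.4, -0.3]
width: 0.022
```

Request:
step_arm:
  commands: "0 0 40 0 0 0;0 0 40 0 0 0;0 0 15 0 0 0;0 0 0 0 0 0;0 0 0 0 0 0"

```text
t: 12.62
eef_pos: [0.4527, 0.1936, 0.119]
ee_rot: [-3.141, -0.001, -0.14]
force: [0.7, 0.1, 0.8]
width: 0.0217
```

Run:
```python
from station import *
import cv2,numpy as np
s=get_state();print({k:s[k] for k in ('t','eef_pos','ee_rot','force','width')})
a=grab_frame('wrist')['frame'][:,:,::-1]
cv2.imwrite('pics/w6.png',a)
```

```text
{'t': 12.625, 'eef_pos': array([0.45266414, 0.19355306, 0.11897621]), 'ee_rot': array([-3.14056553e+00, -1.23862699e-03, -1.39855479e-01]), 'force': array([0.72268465, 0.06004389, 0.82779094]), 'width': 0.021684216366614308}
```

View pics/w6.png

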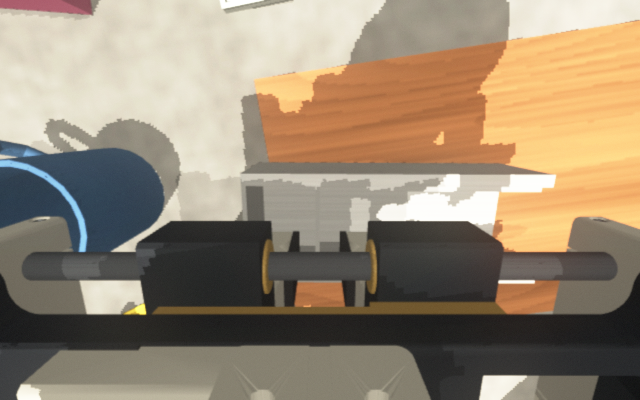

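The medium wall is at column ~318, between the fingers. I'll descend and grip.

Request:
step_arm:
  commands: "-1 0.5 25 0 0 0;0 0 25 0 0 0;0 0 12 0 0 0;0 0 4 0 0 0;0 0 0 0 0 0;0 0 0 0 0 0"

```text
t: 13.42
eef_pos: [0.4511, 0.1932, 0.0526]
ee_rot: [-3.141, -0.001, -0.14]
force: [-0.6, 0.1, 0.1]
width: 0.0221
```

Request:
step_arm:
  commands: "0 0 0 0 0 0;0 0 0 0 0 0;0 0 0 0 0 0;0 0 0 0 0 0"
  jaw: 0
  grip_force: 58

```text
t: 13.92
eef_pos: [0.451, 0.1932, 0.0522]
ee_rot: [-3.141, -0.001, -0.14]
force: [0.5, 1.7, 3.1]
width: 0.0029
```

Request:
step_arm:
  commands: "0 0 -3 0 0 0;0 4 0 0 0 0;0 8 0 0 0 0;0 12 0 0 0 0;0 12 0 0 0 0"

```text
t: 14.55
eef_pos: [0.4453, 0.156, 0.0548]
ee_rot: [3.141, 0.0, -0.14]
force: [-0.6, 0.0, -2.0]
width: 0.0027
```

Request:
step_arm:
  commands: "0 18 0 0 0 0;0 18 0 0 0 0;0 18 0 0 0 0;0 18 0 0 0 0;0 18 0 0 0 0;0 18 0 0 0 0;0 18 0 0 0 0;0 8 0 0 0 0"

```text
t: 15.55
eef_pos: [0.4266, 0.0232, 0.0548]
ee_rot: [3.141, 0.0, -0.141]
force: [-0.4, -0.2, -2.0]
width: 0.0027
```

Request:
step_arm:
  commands: "0 0 0 0 0 0;0 0 0 0 0 0"

```text
t: 15.8
eef_pos: [0.4273, 0.0248, 0.0549]
ee_rot: [-3.141, -0.0, -0.14]
force: [-0.6, 0.2, -2.0]
width: 0.0027
```

Run:
```python
from station import *
import cv2,numpy as np
s=get_state();print({k:s[k] for k in ('t','eef_pos','ee_rot','force','width')})
a=grab_frame('scene')['frame'][130:260,220:480,::-1]
cv2.imwrite('pics/sc7.png',cv2.resize(a,None,fx=3,fy=3,interpolation=cv2.INTER_CUBIC))
```

```text
{'t': 15.8, 'eef_pos': array([0.42731831, 0.024771  , 0.05493221]), 'ee_rot': array([-3.14138138e+00, -3.54768573e-04, -1.39679488e-01]), 'force': array([-0.59070459,  0.15281589, -1.97550577]), 'width': 0.00266444716672182}
```

View pics/sc7.png

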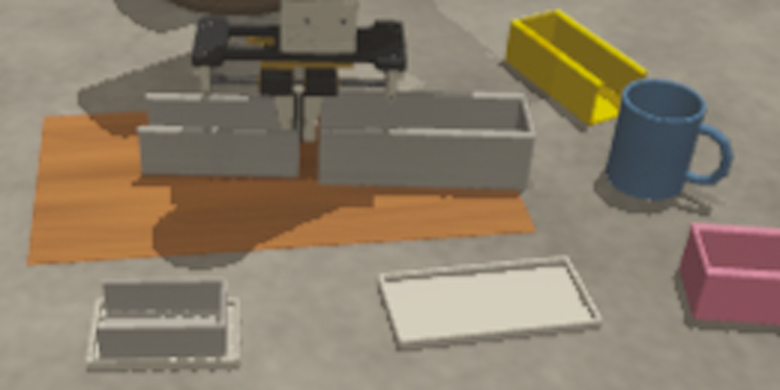

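Request:
step_arm:
  commands: "0 0 -25 0 0 0;0 0 -40 0 0 0;0 0 -15 0 0 -0.09;20 0 0 0 0 -0.09;42 -30 0 0 0 0;42 -39 0 0 0 0;42 -39 0 0 0 0;42 -39 0 0 0 0"

```text
t: 16.85
eef_pos: [0.6099, 0.1791, 0.1344]
ee_rot: [3.141, 0.0, 0.041]
force: [0.6, -0.3, -1.1]
width: 0.0025
```

Request:
step_arm:
  commands: "32 -35 0 0 0 0;10 -15 0 0 0 0;0 0 10 0 0 0;0 0 0 0 0 0;0 0 0 0 0 0"

```text
t: 17.48
eef_pos: [0.6483, 0.2279, 0.1251]
ee_rot: [3.141, 0.0, 0.04]
force: [0.4, 0.2, -1.6]
width: 0.0029
```

Run:
```python
from station import *
import cv2,numpy as np
s=get_state();print({k:s[k] for k in ('t','eef_pos','ee_rot','force','width')})
a=grab_frame('wrist')['frame'][:,:,::-1]
cv2.imwrite('pics/w8.png',a)
a=a[150:240,270:580];cv2.imwrite('pics/w8c.png',cv2.resize(a,None,fx=2.5,fy=2.5,interpolation=cv2.INTER_CUBIC))
a=grab_frame('scene')['frame'][130:260,280:540,::-1]
cv2.imwrite('pics/sc8.png',cv2.resize(a,None,fx=3,fy=3,interpolation=cv2.INTER_CUBIC))
```

```text
{'t': 17.475, 'eef_pos': array([0.64828557, 0.22793424, 0.12507996]), 'ee_rot': array([3.14133392e+00, 3.35102915e-04, 3.97529415e-02]), 'force': array([ 0.4117099 ,  0.22224476, -1.57610563]), 'width': 0.0028965013774431727}
```

View pics/w8.png

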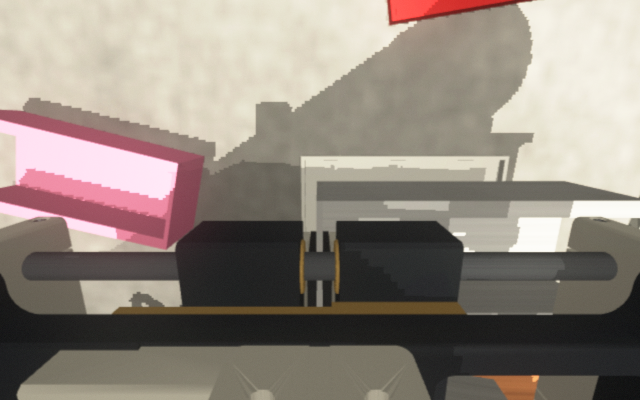

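View pics/w8c.png

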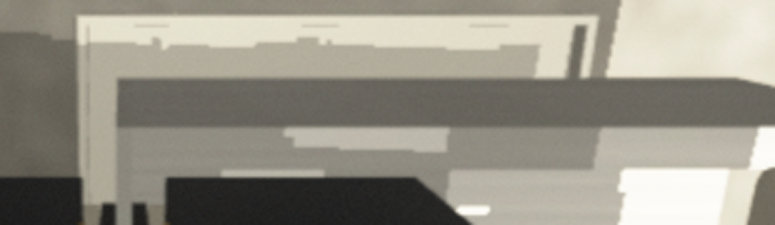

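View pics/sc8.png

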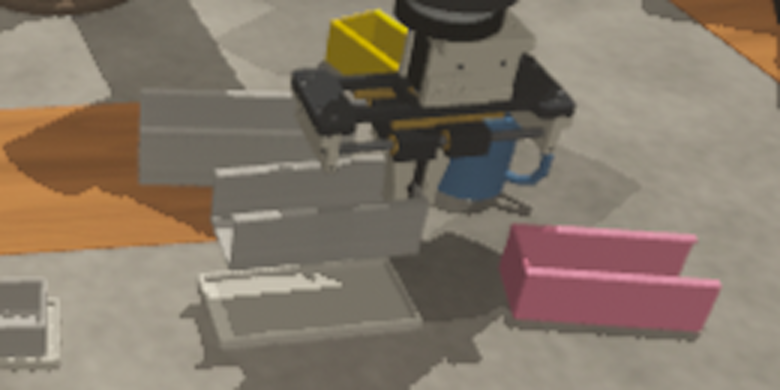

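Run:
```python
from h import *
pos=np.array([0.64828557,0.22793424,0.12507996]);rot=np.array([3.14133392,3.35e-4,.03975294])
R=Ro.from_euler('xyz',rot).as_matrix()
u=lambda x,y:(270+(x+.5)/2.5-.5,150+(y+.5)/2.5-.5)
for n,c,z in (('top L',(117,126),.1259),('top mid',(600,126.5),.1259),('bot L',(117,78),.0759),('bot R',(737,78),.0759),('bay L',(77,15),.01),('bay R',(600,15),.01)):
    p=wray(u(*c),pos,rot,z);print(n,p.round(4),'tool',(R.T@(p-pos)).round(4))
bc=np.array([.6532,.1563,0]);print('bay centre tool',(R.T@(bc-pos)).round(4))
for px in ((203,156),(170,247)): print('pink',wray(px,pos,rot,.05))
```

```text
top L [0.6823 0.2301 0.1259] tool [ 0.034  -0.0008 -0.0008]
top mid [0.6857 0.1427 0.1259] tool [ 0.034   0.0867 -0.0008]
bot L [0.6819 0.2305 0.0759] tool [ 0.0337 -0.0012  0.0492]
bot R [0.688  0.0785 0.0759] tool [0.0337 0.1509 0.0492]
bay L [0.6901 0.2444 0.01  ] tool [ 0.0425 -0.0148  0.1151]
bay R [0.697  0.0736 0.01  ] tool [0.0426 0.1561 0.1151]
bay centre tool [0.0021 0.0717 0.1251]
pink [0.69132123 0.30889343 0.05      ]
pink [0.62320528 0.33700573 0.05      ]
```

Request:
step_arm:
  commands: "1 -3.7 15 0 0 0;0 0 25 0 0 0;0 0 18 0 0 0;0 0 8 0 0 0;0 0 4 0 0 0;0 0 2 0 0 0;0 0 0 0 0 0"

```text
t: 18.45
eef_pos: [0.65, 0.2327, 0.0534]
ee_rot: [-3.141, -0.001, 0.04]
force: [-0.4, 0.4, -2.1]
width: 0.0028
```

Request:
step_arm:
  commands: "0 1 0.8 0 0 0;0 0 0 0 0 0"

```text
t: 18.7
eef_pos: [0.65, 0.2315, 0.0525]
ee_rot: [-3.141, -0.001, 0.04]
force: [0.6, -0.1, -2.1]
width: 0.0027
```

Request:
step_arm:
  commands: "0 0 0.6 0 0 0;0 0 0 0 0 0"

```text
t: 18.95
eef_pos: [0.65, 0.2316, 0.0522]
ee_rot: [-3.141, -0.001, 0.04]
force: [-2.4, -1.3, 4.1]
width: 0.0026
```

Contact with the bay floor at the expected height; releasing.

Request:
step_arm:
  commands: "0 0 0 0 0 0;0 0 0 0 0 0;0 0 -30 0 0 0;0 0 -50 0 0 0;0 0 -50 0 0 0;0 0 -50 0 0 0;0 0 0 0 0 0;0 0 0 0 0 0"
  jaw: 22

```text
t: 19.95
eef_pos: [0.6494, 0.2315, 0.231]
ee_rot: [-3.141, 0.0, 0.04]
force: [1.0, 0.3, -0.6]
width: 0.022
```

Run:
```python
from station import *
import cv2,numpy as np
s=get_state();print({k:s[k] for k in ('t','eef_pos','ee_rot','force','width')})
a=grab_frame('wrist')['frame'][:,:,::-1];cv2.imwrite('pics/w9f.png',a)
a=a[120:240,280:480]
cv2.imwrite('pics/w9.png',cv2.resize(a,None,fx=4,fy=4,interpolation=cv2.INTER_CUBIC))
a=grab_frame('side')['frame'][100:280,170:430,::-1]
cv2.imwrite('pics/si9.png',cv2.resize(a,None,fx=3,fy=3,interpolation=cv2.INTER_CUBIC))
a=grab_frame('scene')['frame'][130:270,230:490,::-1]
cv2.imwrite('pics/sc9.png',cv2.resize(a,None,fx=3,fy=3,interpolation=cv2.INTER_CUBIC))
```

```text
{'t': 19.95, 'eef_pos': array([0.64941488, 0.23146314, 0.23104591]), 'ee_rot': array([-3.14125045e+00,  4.46523771e-04,  3.99244462e-02]), 'force': array([ 1.00493795,  0.31921527, -0.60732168]), 'width': 0.021964870027819307}
```

View pics/w9.png

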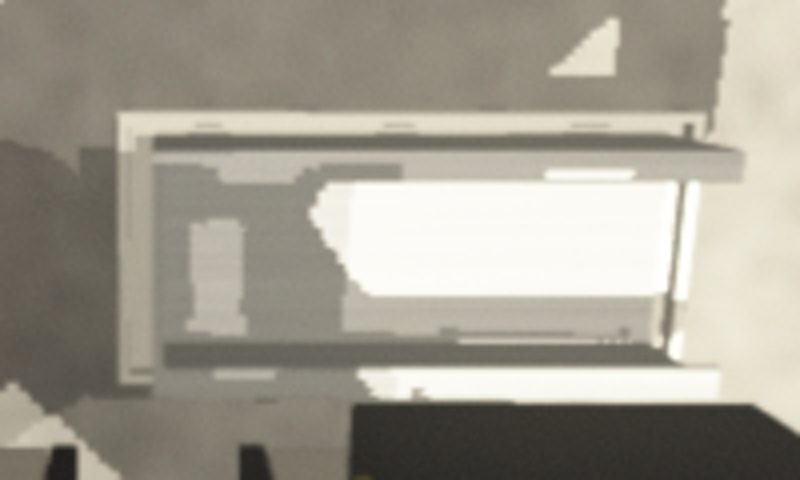

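View pics/si9.png

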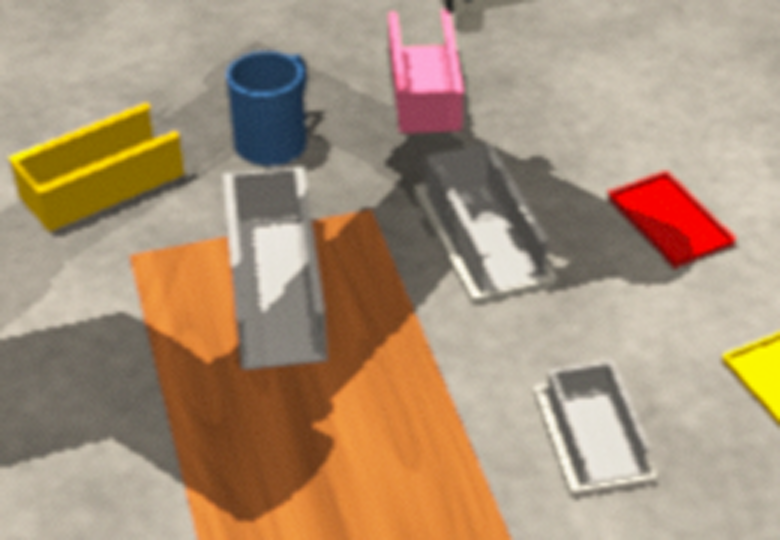

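View pics/sc9.png

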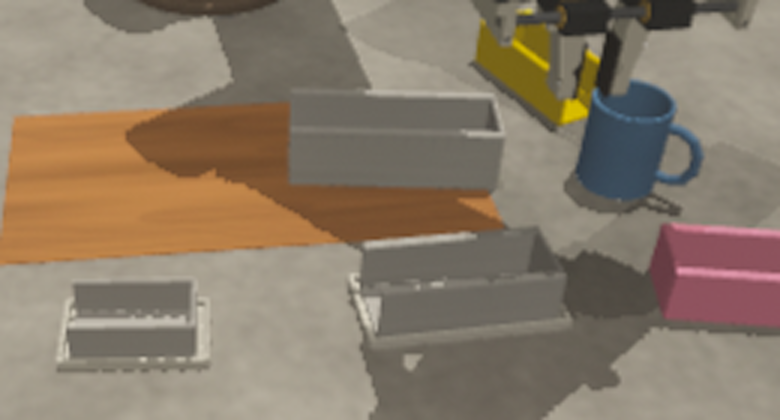

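Run:
```python
from h import *
def rep(pos,rot,u,tray,bay,L,W,zt):
    R=Ro.from_euler('xyz',rot).as_matrix()
    g=lambda c,z:(R.T@(wray(u(*c),pos,rot,z)-pos))[:2]
    a,b=[g(c,zt) for c in tray];d,e=[g(c,.01) for c in bay]
    print('len',np.hypot(*(b-a)),np.hypot(*(e-d)));print('tray ctr',(a+b)/2-[W[0]/2,0],'bay ctr',(d+e)/2-[W[1]/2,0],'ang',np.arctan2(*(b-a)),np.arctan2(*(e-d)))
rep(np.array([.64941488,.23146314,.23104591]),np.array([-3.14125,4.465e-4,.0399244]),lambda x,y:(280+(x+.5)/4-.5,120+(y+.5)/4-.5),[(152,151),(745,150)],[(117,112),(711,112)],.152,(.066,.082),.053)
rep(np.array([.6651804,-.06357456,.21747762]),np.array([-3.1412,2.997e-4,-.083065]),lambda x,y:(300+(x+.5)/6-.5,145+(y+.5)/6-.5),[(108,104),(690,103)],[(58,46),(695,46)],.1,(.056,.072),.039)
```

```text
len 0.15191495746319206 0.17182462947277033
tray ctr [0.00171979 0.07486168] bay ctr [0.00031559 0.07451634] ang 0.0020539333131517658 0.0003823527345705489
len 0.09991111874034761 0.11858608306459016
tray ctr [0.00196958 0.04881114] bay ctr [0.00119786 0.04872038] ang 0.002095276137135663 0.00038405683044755607
```

Both trays are within 2 mm of their bay centres and lengths match at the expected heights, so they are flat. Handing in.

Run:
```python
from station import *
print(job_done(),get_state()['t'])
```

```text
the job is handed in; nothing more can be done
the job is handed in; nothing more can be done
```

I gripped the small tray by its closed-end wall, lifted it about 3 mm, slid it out through the open end and set it in the white small bay. I then did the same with the medium tray and the white medium bay. I handed the job in at about 20 s; no verdict was reported.

- **Placement:** in the last wrist pictures both trays are within about 2 mm of their bay centres and within 0.003 rad of parallel. Their apparent lengths match the expected heights (152 and 100 mm), and each touched its bay floor at the expected height before release, so both should lie flat.
- **Other things:** the large tray stands empty, and it, the mug and the look-alikes showed no visible shift in the pictures. The jar and slide box were only seen unmoved in the picture taken after the small tray was placed; I did not check them again at the end, but the arm never went near them.
- **Disagreement:** the bay centres measured by the fixed cameras and by the wrist camera differed by about 1 mm. I used values close to the wrist camera's.

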